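# Change the microscope light from white to blue fluorescence

## Robot

A 6-joint arm with a two-finger parallel gripper is mounted at the origin on the work surface. World frame = base frame: x ahead of the robot, y to its left, z up, the work surface at z = 0. Lengths are in m, angles in rad, forces in N, time in s.
With the tool pointing down it reaches from about 0.325 to 0.85 m from the base axis. Payload 15.5 kg.
Tool frame: the origin (TCP) lies where the fingers leave the gripper's body, on its centre line; the fingertips stand 78 mm ahead of it and the grasp point (between the pads) lies 60 mm ahead of it; z points along the fingers, y is the direction in which the jaws open and shut (so a half turn about z gives the same grasp; the last joint's range is limited). The gripper opens to 91 mm and grips with 3 to 60 N. Pads are 32 mm wide; open, the fingers measure 118 mm over their backs; the gripper's body (76 mm by 178 mm) begins 60 mm behind the grasp point.
Start: joints at [1.121, 0.494, 1.345, -0, 1.302, -0.096], TCP at [0.217, 0.586, 0.292] pointing down, gripper open.
Joint ranges: [-2.91, 2.91], [-0.82, 2.16], [0.22, 2.67], [-1.22, 4.37], [0.12, 2.79], [-3.08, 3.08]. Speed limits (rad/s): [1.89, 1.89, 2.57, 3.01, 3.01, 3.01].

## Interface

Orientations are given as a unit quaternion [x, y, z, w].
In Python, from station import arm gives the robot as it stands.
- The arm moves only by the tool play_rows, never from a script. Its argument "targets" is a list of rows, each an object of numbers: "x", "y", "z": the shift along the world's x, y, z in mm; "roll": the turn about the world's z in degrees; "fingers": the opening, from 0 (shut) to 1 (fully open). In form: [{"x": .., "y": .., "z": .., "roll": .., "fingers": ..}, ...]. A call has 1 to 5 rows; each row is the pose to reach, as a shift and turn from the pose measured when the call began; what a row does not reach only later rows make up. A row lasts 1/10 s, in which the tool goes at most 50 mm and 8.59 degrees, less where a joint would pass 70% of its speed; a pose out of reach is approached as far as the arm can. A call with a gripper value outside its range is refused whole. The fingers move at their own pace and stop on an object; "newtons" is the grip in N (left out, the last holds). Time passes only in rows, so rows that repeat a pose let the fingers close. It gives the time, the measured TCP pose, the force and the opening at its end, in the units of the state.
- arm.observe(): the state, without advancing time (a new reading comes with each control period).
- arm.get_image(name): name is "scene" or "side" or "wrist"; returns a dict with "frame" (480x640x3 uint8, red, green, blue), "depth" (480x640 float32, m along the optical axis (not along the pixel's ray), 0 where there is no reading), "K" (3x3 intrinsics, pixels), "world_to_cam" (4x4, takes a point from world to camera coordinates); the wrist camera has in their place "hand_eye" (4x4, takes a point from camera to tool coordinates, whose origin is the TCP and whose axes are the flange's). Camera axes: x right, y up, looking along -z (the intrinsics and any distortion apply to the point x, -y, -z); pixel columns grow to the right and rows downward; lengths in m; the calibration is good to about 2 mm. The wrist camera is an equidistant fisheye: a pixel r from the principal point sees the ray r / f radians off the axis. A picture is of the moment at which its call begins: read the wrist's pose just before it.
- arm.close_job(): hands the job in, once; it reports no verdict.
The state is a dict: "time_s": time; "qpos": joint angles; "dq": joint speeds; "tau": joint torques, N m; "ee_pos": TCP position; "orientation": TCP orientation; "ft_force": force on the tool from outside, world axes, zero at the start; "ft_torque": the same for the moment, N m; "width": opening from 0.0 (shut) to 1.0 (fully open).
Only numpy, scipy, OpenCV 4.12 (cv2) and the standard library are available. Lean on these libraries where they do the work, as an engineer would, in place of code of your own. Each camera call takes 0.05 s, during which the arm holds its last target.

## Task

Change the microscope's light over to blue fluorescence by pressing the rocker switches with the closed fingertips, in this order: switch the white rocker off, then the green one (cooling fan) on, then the blue one (lamp) on, each pressed fully down to its stop; the end with the black dot, away from the robot, is the on side. Leave the amber rocker off, do not lift the lamp modules or shove them about, leave the other things on the bench where they stand, and finish clear of everything.

Things in the scene. Friction and masses are not known exactly. Their poses are not given: they have to be found in the camera images.
- white_pivot (a point): centre of the white rocker: on its hinge axis, in the middle of the top face of its lamp module, about 58 above the bench. The module is a loose white box 120 (x) x 64 (y) x 55 high, 0.63 to 1.17 kg, its top striped white at the near end. Sizes in mm; z is up, x runs along module and rocker, away from the robot, towards the ON end; y is the hinge axis.
- white_rocker (a joint): white rocker of the white (transmitted) light; ON at the start. In rad, 0 = fully off (near half down), 0.4 = fully on (far half, black dot, down). Paddle (mm) 34 wide (y), 28 to each side of the hinge (x). The half that is down is level, top 6 above the hinge point; the other slopes up to 16 at its end. Push the raised half down 18 from the hinge to its stop: about 3 N; no spring or snap, stays where left.
- green_pivot (a point): centre of the green rocker: on its hinge axis, in the middle of the top face of its lamp module, about 58 above the bench. The module is a loose white box 120 (x) x 64 (y) x 55 high, 0.63 to 1.17 kg, its top striped green at the near end. Sizes in mm; z is up, x runs along module and rocker, away from the robot, towards the ON end; y is the hinge axis.
- green_rocker (a joint): green rocker of the cooling fan; off at the start. In rad, 0 = fully off (near half down), 0.4 = fully on (far half, black dot, down). Paddle (mm) 34 wide (y), 28 to each side of the hinge (x). The half that is down is level, top 6 above the hinge point; the other slopes up to 16 at its end. Push the raised half down 18 from the hinge to its stop: about 3 N; no spring or snap, stays where left.
- blue_pivot (a point): centre of the blue rocker: on its hinge axis, in the middle of the top face of its lamp module, about 58 above the bench. The module is a loose white box 120 (x) x 64 (y) x 55 high, 0.63 to 1.17 kg, its top striped blue at the near end. Sizes in mm; z is up, x runs along module and rocker, away from the robot, towards the ON end; y is the hinge axis.
- blue_rocker (a joint): blue rocker of the blue fluorescence lamp; off at the start. In rad, 0 = fully off (near half down), 0.4 = fully on (far half, black dot, down). Paddle (mm) 34 wide (y), 28 to each side of the hinge (x). The half that is down is level, top 6 above the hinge point; the other slopes up to 16 at its end. Push the raised half down 18 from the hinge to its stop: about 3 N; no spring or snap, stays where left.
- amber_pivot (a point): centre of the amber rocker: on its hinge axis, in the middle of the top face of its lamp module, about 58 above the bench. The module is a loose white box 120 (x) x 64 (y) x 55 high, 0.63 to 1.17 kg, its top striped amber at the near end. Sizes in mm; z is up, x runs along module and rocker, away from the robot, towards the ON end; y is the hinge axis.
- amber_rocker (a joint): amber rocker of a spare amber channel; off at the start, not part of the job. In rad, 0 = fully off (near half down), 0.4 = fully on (far half, black dot, down). Paddle (mm) 34 wide (y), 28 to each side of the hinge (x). The half that is down is level, top 6 above the hinge point; the other slopes up to 16 at its end. Push the raised half down 18 from the hinge to its stop: about 3 N; no spring or snap, stays where left.
- mat: fixed black rubber mat 160 (x) x 360 (y) x 3 mm thick; origin at the centre of its underside. The four modules stand on it side by side along its y, 80 apart, in any order, their x along its x
- lens_center (a point): centre (half-way up) of a loose steel microscope objective standing upright on the bench in front of the modules, 26 diameter x 48 mm high; bystander
- dropper_center (a point): centre of a loose small amber dropper bottle with black cap standing upright behind the modules, 32 diameter x 70 mm high; bystander
- cube_center (a point): centre of a loose black filter cube on the bench at the left of the modules, 34 x 34 x 36 mm high; bystander
- slidebox_center (a point): centre of a loose blue slide box lying on the bench at the right of the modules, 85 (x) x 50 (y) x 34 mm high; bystander
There are look-alikes about, which are no part of the job. Leave any pink or red look-alike of the part that bears green_pivot alone.

How it is judged:
By the outcome, as a careful person would: the job done as asked, in the order asked, and still so for the second after the job is handed in, with the robot touching nothing.
It also fails if it takes over 42 s, if anything falls off the work surface, if the arm or the gripper's body presses on something with over 40 N, if the wrist force passes 120 N, or if a joint passes its speed limit or range.

## Working session

There is one attempt and no reset: what is moved stays moved. The work goes in short steps, Python scripts to look and compute and a tool call to move; the robot and the scene stay as the last step left them, time stands still between calls to the robot, and variables do not carry over. Pictures are saved under pics/ and viewed, and the job is handed in when it is done.

Besides the shell and the picture viewer there is one more tool, called after "Request:" as a command line: name --argument value ..., lists and objects as JSON in quotes. play_rows: Moves the arm, as the interface text tells. Its arguments: {"type":"object","properties":{"targets":{"type":"array","items":{"type":"object","properties":{"x":{"type":"number"},"y":{"type":"number"},"z":{"type":"number"},"roll":{"type":"number"},"fingers":{"type":"number"}}}},"newtons":{"type":"number"}},"required":["targets"]}

```bash
mkdir -p pics; ls; python3 - <<'E'
from station import arm
import cv2,numpy as np,pickle
s=arm.observe();print({k:np.round(v,3) for k,v in s.items()})
d={}
for n in("scene","side"):
    im=arm.get_image(n);d[n]=im
    cv2.imwrite(f"pics/{n}0.png",im["frame"][:,:,::-1]);print(im["K"],im["world_to_cam"], [k for k in im])
pickle.dump(d,open("d0.pkl","wb"))
E
```

```text
pics
{'time_s': np.float64(0.0), 'qpos': array([ 1.12 ,  0.494,  1.346,  0.   ,  1.303, -0.095]), 'dq': array([ 0.002,  0.001, -0.001,  0.001, -0.001, -0.001]), 'tau': array([-2.0000e-03, -8.7882e+01, -3.8185e+01,  7.1000e-02,  5.3000e-02,
       -0.0000e+00]), 'ee_pos': array([0.217, 0.586, 0.292]), 'orientation': array([ 0.176,  0.984, -0.001, -0.   ]), 'ft_force': array([-0.906, -0.594,  0.317]), 'ft_torque': array([-0.088, -0.017,  0.01 ]), 'width': np.float64(0.998)}
[[545.26774591   0.         328.48661005]
 [  0.         545.26774591 241.1753196 ]
 [  0.           0.           1.        ]] [[ 3.77210633e-01  9.26127306e-01  5.93365181e-04 -2.57927021e-01]
 [-5.35448399e-01  2.17564696e-01  8.16064100e-01  2.29282625e-01]
 [ 7.55650151e-01 -3.08145772e-01  5.77961100e-01 -1.41597370e+00]
 [ 0.00000000e+00  0.00000000e+00  0.00000000e+00  1.00000000e+00]] ['frame', 'depth', 'K', 'world_to_cam']
[[476.65479713   0.         318.34542963]
 [  0.         476.65479713 239.99728745]
 [  0.           0.           1.        ]] [[-0.91120563 -0.41190627  0.00612586  0.51343264]
 [ 0.3261321  -0.71221435  0.62160162 -0.2144764 ]
 [-0.25167868  0.56840473  0.78330958 -0.86921601]
 [ 0.          0.          0.          1.        ]] ['frame', 'depth', 'K', 'world_to_cam']
```

View pics/scene0.png

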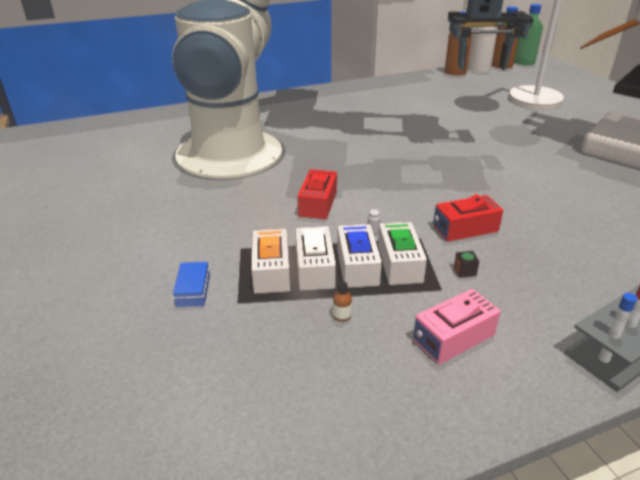

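View pics/side0.png

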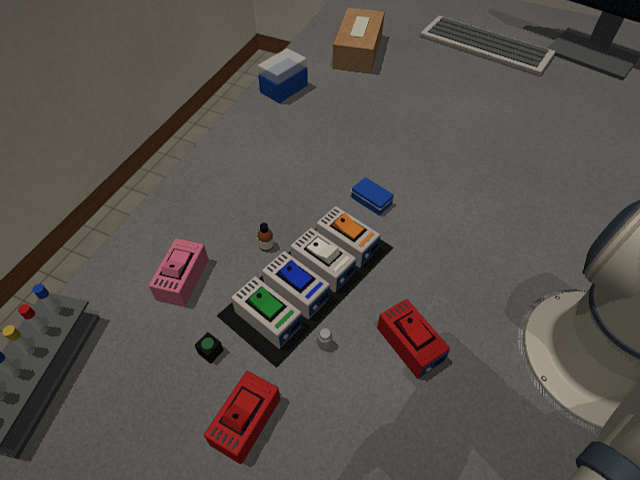

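The scene view shows the row on the mat: amber (270,248), white (315,243), blue (358,242) and green (403,238). The look-alikes are red at (318,193), red at (468,217) and pink at (457,325). The green target is the white box with the green paddle and stripe at (403,238). In the side view it's at (268,306).

```bash
cat > h.py <<'E'
import numpy as np,cv2,pickle
def pts(im):
    K=im["K"];D=im["depth"];v,u=np.mgrid[:480,:640]
    c=np.stack([(u-K[0,2])/K[0,0]*D,-(v-K[1,2])/K[1,1]*D,-D,np.ones_like(D)],-1)
    P=c@np.linalg.inv(im["world_to_cam"]).T
    P=P[...,:3];P[D<=0]=np.nan
    return P
def ray(im,u,v,z):
    K=im["K"];T=np.linalg.inv(im["world_to_cam"])
    d=T[:3,:3]@np.array([(u-K[0,2])/K[0,0],-(v-K[1,2])/K[1,1],-1]);o=T[:3,3]
    return o+d*(z-o[2])/d[2]
def proj(im,p):
    c=im["world_to_cam"]@np.append(p,1);K=im["K"]
    return np.array([K[0,2]+K[0,0]*c[0]/-c[2],K[1,2]+K[1,1]*c[1]/c[2]])
E
python3 - <<'E'
from h import *
d=pickle.load(open("d0.pkl","rb"))
for n,roi in(("scene",(235,440,215,305)),("side",(215,400,200,370))):
    im=d[n];P=pts(im);hsv=cv2.cvtColor(im["frame"],cv2.COLOR_RGB2HSV)
    R=np.zeros((480,640),bool);R[roi[2]:roi[3],roi[0]:roi[1]]=1
    print(n,"bench z",np.nanmedian(P[320:340,200:260,2]) if n=="scene" else np.nanmedian(P[150:180,280:320,2]))
    for c,(a,b) in dict(amber=(8,25),green=(50,80),blue=(105,130)).items():
        m=R&(hsv[...,0]>a)&(hsv[...,0]<b)&(hsv[...,1]>130)&(hsv[...,2]>80)&(P[...,2]>.045)
        nl,l,st,ce=cv2.connectedComponentsWithStats(m.astype(np.uint8))
        for i in range(1,nl):
            if st[i,4]>25:
                q=P[l==i];print(c,st[i,4],ce[i].round(1),q.mean(0).round(4),q.min(0).round(3),q.max(0).round(3))
    # top faces by height
    m=R&(abs(P[...,2]-.0565)<.005)
    m=R&(P[...,2]>.045)
    q=P[m][:,:2].astype(np.float32)
    print("all tops bbox",np.percentile(q,[1,99],axis=0), cv2.minAreaRect(q*1000))
E
```

```text
scene bench z 0.00013885357687948297
amber 407 [268.6 246.9] [ 0.5272 -0.0505  0.0662] [ 0.488 -0.072  0.058] [ 0.554 -0.025  0.075]
amber 108 [342.6 297.1] [0.6816 0.0255 0.0487] [0.669 0.015 0.045] [0.69  0.04  0.057]
green 331 [402.2 238.9] [0.5951 0.1796 0.0669] [0.561 0.159 0.061] [0.621 0.203 0.076]
blue 382 [358.5 241.5] [0.5723 0.1034 0.0665] [0.535 0.082 0.058] [0.599 0.131 0.076]
all tops bbox [[ 0.47028675 -0.08509213]
 [ 0.6826462   0.21298713]] ((585.6654052734375, 58.687400817871094), (303.548095703125, 281.97540283203125), 73.87226867675781)
side bench z 0.0018865294330708826
amber 393 [348.  225.8] [ 0.5183 -0.046   0.0672] [ 0.488 -0.07   0.058] [ 0.549 -0.024  0.078]
amber 40 [262.6 234.6] [0.6743 0.0344 0.0484] [0.664 0.027 0.045] [0.686 0.039 0.052]
amber 64 [365.9 239.2] [ 0.4741 -0.0342  0.0598] [ 0.466 -0.056  0.056] [ 0.482 -0.013  0.065]
green 474 [265.7 302.2] [0.5854 0.1832 0.0675] [0.557 0.161 0.062] [0.613 0.205 0.077]
green 76 [283.7 318.7] [0.5427 0.1961 0.0599] [0.534 0.175 0.057] [0.551 0.216 0.063]
blue 445 [295.7 274.7] [0.5625 0.1068 0.0672] [0.534 0.084 0.059] [0.592 0.129 0.077]
blue 79 [313.4 290. ] [0.5198 0.1198 0.0603] [0.51  0.099 0.056] [0.528 0.14  0.064]
all tops bbox [[ 0.35655472 -0.0775083 ]
 [ 0.67112545  0.22097482]] ((540.6031494140625, 61.61430358886719), (309.4482727050781, 308.2898254394531), 22.717039108276367)
```

```bash
python3 - <<'E'
from h import *
d=pickle.load(open("d0.pkl","rb"))
for n,roi in(("scene",(235,440,215,305)),("side",(215,400,200,370))):
    im=d[n];P=pts(im);hsv=cv2.cvtColor(im["frame"],cv2.COLOR_RGB2HSV)
    T=np.linalg.inv(im["world_to_cam"]);print(n,"cam",T[:3,3].round(3))
    R=np.zeros((480,640),bool);R[roi[2]:roi[3],roi[0]:roi[1]]=1
    cs=[]
    # box tops: flat band of height, split by module
    m=R&(abs(P[...,2]-.058)<.003)&(hsv[...,1]<60)
    for c,(a,b) in dict(amber=(8,25),green=(50,80),blue=(105,130)).items():
        mm=R&(hsv[...,0]>a)&(hsv[...,0]<b)&(hsv[...,1]>130)&(hsv[...,2]>60)&(P[...,2]>.057)
        nl,l,st,ce=cv2.connectedComponentsWithStats(mm.astype(np.uint8))
        i=1+st[1:,4].argmax();q=P[l==i]
        r=cv2.minAreaRect((q[:,:2]*1000).astype(np.float32));print(c,np.round(r[0],1),np.round(r[1],1),round(r[2],1))
    for yaw in(-14,-16,-18):
        t=np.radians(yaw);X=np.array([np.cos(t),np.sin(t)]);Y=np.array([-X[1],X[0]])
        q=P[R&(P[...,2]>.052)&(P[...,0]<.66)&(P[...,0]>.42)]
        x=q[:,:2]@X;y=q[:,:2]@Y
        print(yaw,np.percentile(x,[.5,2,98,99.5]).round(4),np.percentile(y,[.5,2,98,99.5]).round(4))
    s={'scene':(235,205,210,105),'side':(205,195,200,180)}[n];x,y,w,h=s
    cv2.imwrite(f"pics/{n}_crop.png",cv2.resize(im["frame"][y:y+h,x:x+w,::-1],None,fx=3,fy=3,interpolation=cv2.INTER_CUBIC))
E
```

```text
scene cam [ 1.29  -0.247  0.631]
amber [520.5 -48.5] [35.2 61.1] 74.0
green [590.4 182.1] [34.7 56.6] 73.6
blue [567.7 105.9] [36.1 57.9] 72.9
-14 [0.4598 0.4649 0.5841 0.5866] [0.0491 0.0529 0.3447 0.3492]
-16 [0.4554 0.4583 0.5741 0.5756] [0.0671 0.0705 0.3633 0.3671]
-18 [0.4465 0.4506 0.5673 0.5691] [0.0852 0.0892 0.3813 0.3853]
side cam [0.319 0.553 0.811]
amber [519.6 -47.7] [35.5 57.2] 72.2
green [585.3 182.2] [35.1 52.4] 73.6
blue [564.1 105.5] [35.2 55.7] 74.3
-14 [0.4562 0.4603 0.5788 0.5832] [0.049  0.0556 0.3475 0.3503]
-16 [0.4527 0.4543 0.5699 0.5727] [0.0669 0.073  0.3659 0.368 ]
-18 [0.4431 0.4454 0.5619 0.5652] [0.0849 0.0905 0.3834 0.3859]
```

View pics/side_crop.png

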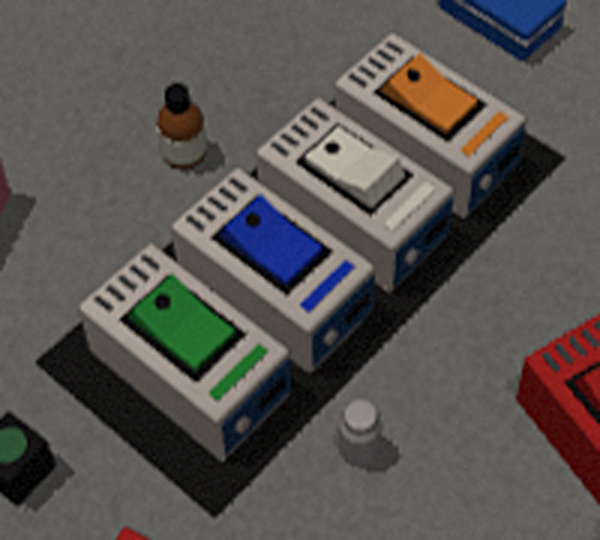

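View pics/scene_crop.png

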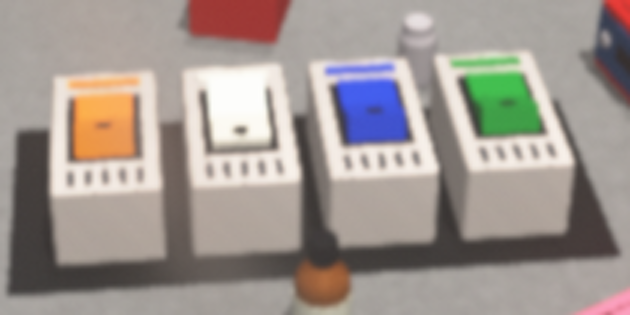

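Yaw is about -16°, with 80 mm spacing and tops near 58 mm, all matching the stated sizes. Pivots in mm: white (543,29), blue (565,105), green (587,182), amber (521,-48). I'll close the fingers and move above them with the jaw axis along the module x (roll about -86°).

Request:
play_rows --targets '[{"x": 22, "y": -39, "z": 0, "roll": -8, "fingers": 0}, {"x": 44, "y": -78, "z": 0, "roll": -16, "fingers": 0}, {"x": 66, "y": -117, "z": 0, "roll": -24, "fingers": 0}, {"x": 88, "y": -156, "z": 0, "roll": -32, "fingers": 0}, {"x": 110, "y": -195, "z": 0, "roll": -40, "fingers": 0}]' --newtons 20

```text
time_s: 0.6
ee_pos: [0.3274, 0.3892, 0.2916]
orientation: [0.505, 0.863, -0.001, -0.0]
ft_force: [0.7, 0.8, -0.1]
width: 0.593
```

Request:
play_rows --targets '[{"x": 22, "y": -39, "z": 0, "roll": -8, "fingers": 0}, {"x": 44, "y": -78, "z": 0, "roll": -16, "fingers": 0}, {"x": 66, "y": -117, "z": 0, "roll": -24, "fingers": 0}, {"x": 88, "y": -156, "z": 0, "roll": -32, "fingers": 0}, {"x": 110, "y": -195, "z": 0, "roll": -40, "fingers": 0}]'

```text
time_s: 1.1
ee_pos: [0.4379, 0.1925, 0.2915]
orientation: [0.771, 0.636, -0.0, -0.001]
ft_force: [0.5, 0.7, 0.6]
width: 0.156
```

Request:
play_rows --targets '[{"x": 20, "y": -40, "z": 0, "roll": -5, "fingers": 0}, {"x": 42, "y": -80, "z": 0, "roll": -5, "fingers": 0}, {"x": 65, "y": -120, "z": 0, "roll": -5, "fingers": 0}, {"x": 88, "y": -159, "z": 0, "roll": -5, "fingers": 0}, {"x": 88, "y": -159, "z": 0, "roll": -5, "fingers": 0}]'

```text
time_s: 1.6
ee_pos: [0.5283, 0.0293, 0.2913]
orientation: [0.8, 0.6, -0.0, 0.0]
ft_force: [-0.4, 0.5, -0.0]
width: 0.006
```

```bash
python3 - <<'E'
from h import *
from station import arm
s=arm.observe();print(s["ee_pos"],s["orientation"],s["width"],s["qpos"].round(2))
im=arm.get_image("wrist");pickle.dump((s,im),open("w1.pkl","wb"))
print(im["K"],im["hand_eye"],im.keys())
cv2.imwrite("pics/w1.png",im["frame"][:,:,::-1])
E
```

```text
[0.52825093 0.02926871 0.29125386] [ 7.99643975e-01  6.00474289e-01 -3.24440881e-04  1.89472105e-04] 0.006013149128023557 [-0.06  0.36  1.58 -0.    1.2   0.23]
[[371.64829954   0.         314.20537333]
 [  0.         371.64829954 238.28620445]
 [  0.           0.           1.        ]] [[-4.84435248e-04  9.62779839e-01  2.70286415e-01  7.64144532e-02]
 [ 9.99999297e-01  1.73906915e-04  1.17283303e-03  1.01089694e-03]
 [ 1.08217532e-03  2.70286794e-01 -9.62779247e-01 -9.20961940e-02]
 [ 0.00000000e+00  0.00000000e+00  0.00000000e+00  1.00000000e+00]] dict_keys(['frame', 'depth', 'K', 'hand_eye'])
```

View pics/w1.png

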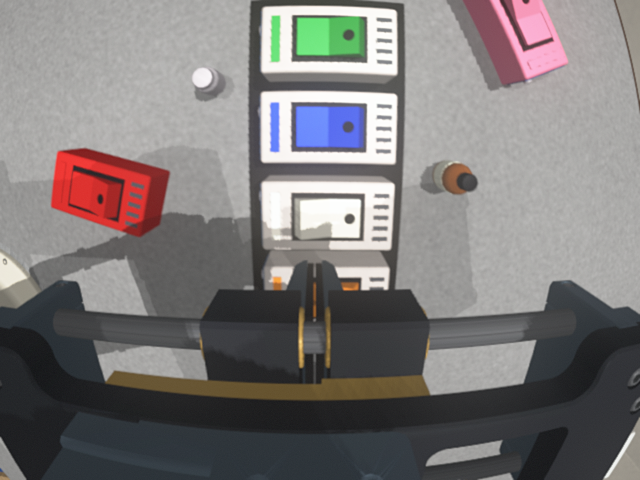

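The wrist view shows green (330,37), blue (330,128) and white (329,217) from overhead. The red look-alike is at (110,190) and the pink one at (515,30). I'll check the pivots by ray casting.

```bash
cat >> h.py <<'E'
from scipy.spatial.transform import Rotation as Ro
def wray(s,im,u,v,z):
    K=im["K"];x=(u-K[0,2])/K[0,0];y=(v-K[1,2])/K[1,1];r=np.hypot(x,y)
    k=np.sin(r)/r if r>1e-9 else 1
    c=np.array([x*k,-y*k,-np.cos(r)])
    R=Ro.from_quat(s["orientation"]).as_matrix();H=im["hand_eye"]
    d=R@H[:3,:3]@c;o=s["ee_pos"]+R@H[:3,3]
    return o+d*(z-o[2])/d[2]
E
python3 - <<'E'
from h import *
s,im=pickle.load(open("w1.pkl","rb"))
g=cv2.cvtColor(im["frame"],cv2.COLOR_RGB2GRAY);hsv=cv2.cvtColor(im["frame"],cv2.COLOR_RGB2HSV)
for n,(a,b) in dict(green=(2,78),blue=(95,160),white=(180,247)).items():
    m=(g[a:b,280:373]<60).astype(np.uint8);m[:, :]=m
    nl,l,st,ce=cv2.connectedComponentsWithStats(m)
    i=1+st[1:,4].argmax();x,y,w,h,_=st[i];x+=280;y+=a
    cs=[(x,y),(x+w,y),(x+w,y+h),(x,y+h)]
    print(n,(x,y,w,h),np.mean([wray(s,im,*c,.058) for c in cs],0).round(4))
    print(np.array([wray(s,im,*c,.058)[:2] for c in cs]).round(3).tolist())
print(wray(s,im,205,78,.048))
E
```

```text
Traceback (most recent call last):
ValueError: attempt to get argmax of an empty sequence
```

```bash
python3 - <<'E'
from h import *
s,im=pickle.load(open("w1.pkl","rb"))
for n,(x,y,x2,y2) in dict(green=(293,14,369,61),blue=(292,102,367,153),white=(292,190,367,241)).items():
    cs=[(x,y),(x2,y),(x2,y2),(x,y2)]
    w=np.array([wray(s,im,*c,.058)[:2] for c in cs])
    print(n,w.mean(0).round(4),w.round(3).tolist())
for n,(u,v) in dict(g=(275,38),b=(275,127),w=(275,215)).items(): print("stripe",n,wray(s,im,u,v,.058).round(4))
f=im["frame"][:260,240:420,::-1];cv2.imwrite("pics/w1c.png",cv2.resize(f,None,fx=2.3,fy=2.3))
E
```

```text
green [0.5893 0.1846] [[0.564, 0.215], [0.628, 0.197], [0.615, 0.155], [0.551, 0.172]]
blue [0.5653 0.1066] [[0.54, 0.137], [0.603, 0.119], [0.591, 0.076], [0.528, 0.094]]
white [0.5438 0.0308] [[0.518, 0.063], [0.582, 0.044], [0.57, -0.001], [0.504, 0.018]]
stripe g [0.5424 0.1973 0.058 ]
stripe b [0.52   0.1202 0.058 ]
stripe w [0.4969 0.0453 0.058 ]
```

View pics/w1c.png

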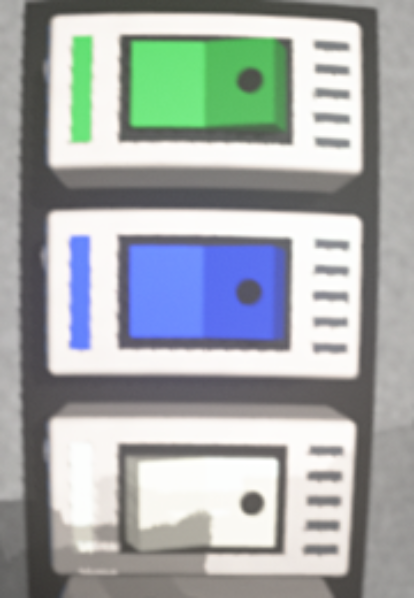

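Both views agree to within about 2 mm. The press points are white near (526,35), green far (605,178) and blue far (582,101), with the TCP at about z=142 at the stop. I'll lower over the white's near half first.

Request:
play_rows --targets '[{"x": -2, "y": 6, "z": -40, "roll": 0, "fingers": 0}, {"x": -2, "y": 6, "z": -80, "roll": 0, "fingers": 0}, {"x": -2, "y": 6, "z": -110, "roll": 0, "fingers": 0}, {"x": -2, "y": 6, "z": -130, "roll": 0, "fingers": 0}, {"x": -2, "y": 6, "z": -130, "roll": 0, "fingers": 0}]'

```text
time_s: 2.15
ee_pos: [0.5229, 0.0382, 0.1589]
orientation: [0.799, 0.601, -0.003, -0.002]
ft_force: [0.3, 0.6, -0.2]
width: 0.007
```

```bash
python3 - <<'E'
from h import *
from station import arm
for n,(x,y,w,h) in dict(side=(205,195,200,180),scene=(235,150,210,155)).items():
    im=arm.get_image(n);cv2.imwrite(f"pics/{n}1.png",cv2.resize(im["frame"][y:y+h,x:x+w,::-1],None,fx=3,fy=3))
s=arm.observe();print(s["ee_pos"],s["ft_force"])
E
```

```text
[0.52456859 0.03789818 0.16147694] [-0.15399536 -0.38686484  0.31452714]
```

View pics/side1.png

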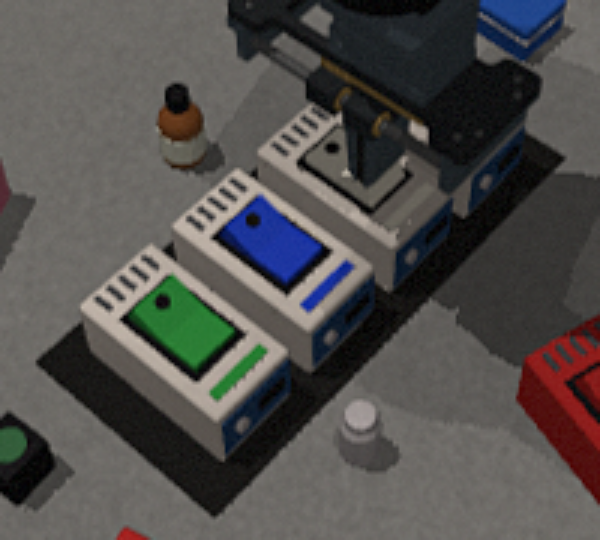

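The tip is above the near half of the white rocker (side crop 375,175). I'll descend slowly.

Request:
play_rows --targets '[{"x": 1, "y": -3, "z": -3, "roll": 0, "fingers": 0}, {"x": 1, "y": -3, "z": -6, "roll": 0, "fingers": 0}, {"x": 1, "y": -3, "z": -9, "roll": 0, "fingers": 0}, {"x": 1, "y": -3, "z": -12, "roll": 0, "fingers": 0}, {"x": 1, "y": -3, "z": -15, "roll": 0, "fingers": 0}]'

```text
time_s: 2.75
ee_pos: [0.5254, 0.0349, 0.1464]
orientation: [0.799, 0.601, -0.001, -0.001]
ft_force: [-1.6, 0.6, 2.8]
width: 0.007
```

Request:
play_rows --targets '[{"x": 0, "y": 0, "z": -1, "roll": 0, "fingers": 0}, {"x": 0, "y": 0, "z": -2, "roll": 0, "fingers": 0}, {"x": 0, "y": 0, "z": -3, "roll": 0, "fingers": 0}, {"x": 0, "y": 0, "z": -3, "roll": 0, "fingers": 0}]'

```text
time_s: 3.15
ee_pos: [0.5254, 0.0349, 0.1433]
orientation: [0.799, 0.601, -0.001, -0.001]
ft_force: [0.0, 0.3, -0.3]
width: 0.002
```

Request:
play_rows --targets '[{"x": 0, "y": 0, "z": -1, "roll": 0, "fingers": 0}, {"x": 0, "y": 0, "z": -1.5, "roll": 0, "fingers": 0}, {"x": 0, "y": 0, "z": -2, "roll": 0, "fingers": 0}, {"x": 0, "y": 0, "z": -2, "roll": 0, "fingers": 0}]'

```text
time_s: 3.55
ee_pos: [0.5255, 0.035, 0.1423]
orientation: [0.799, 0.601, -0.001, -0.001]
ft_force: [-7.2, 0.2, 24.1]
width: 0.005
```

The force is 24 N at z=142.3, which is the computed stop. I'll lift off and look.

Request:
play_rows --targets '[{"x": 0, "y": 0, "z": 20, "roll": 0, "fingers": 0}, {"x": 10, "y": 18, "z": 60, "roll": 0, "fingers": 0}, {"x": 30, "y": 54, "z": 70, "roll": 0, "fingers": 0}, {"x": 50, "y": 90, "z": 70, "roll": 0, "fingers": 0}, {"x": 70, "y": 126, "z": 70, "roll": 0, "fingers": 0}]'

```text
time_s: 4.05
ee_pos: [0.5965, 0.1624, 0.213]
orientation: [0.799, 0.601, 0.0, -0.0]
ft_force: [0.5, -0.7, 0.2]
width: 0.004
```

```bash
python3 - <<'E'
from h import *
from station import arm
for n,(x,y,w,h) in dict(side=(205,195,200,180)).items():
    im=arm.get_image(n);cv2.imwrite(f"pics/{n}2.png",cv2.resize(im["frame"][y:y+h,x:x+w,::-1],None,fx=3,fy=3))
s=arm.observe();print(s["ee_pos"],s["ft_force"])
E
```

```text
[0.59899477 0.16713386 0.21286987] [-1.64981455  4.68348713 -0.52652542]
```

View pics/side2.png

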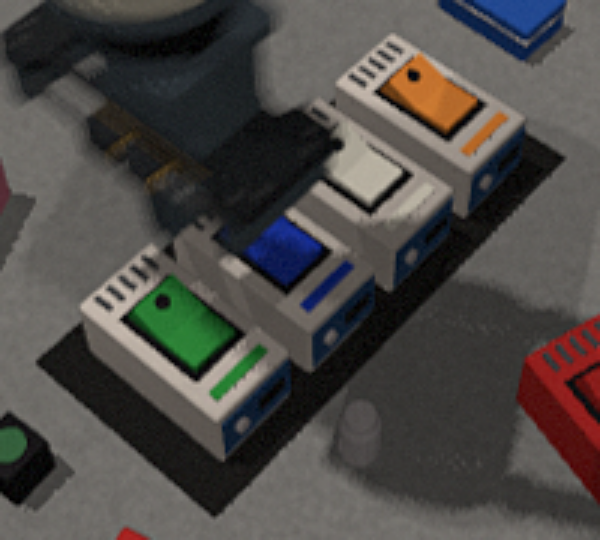

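White's near half is down and the module hasn't moved. Next is green's far half.

Request:
play_rows --targets '[{"x": 6, "y": 11, "z": -15, "roll": 0, "fingers": 0}, {"x": 6, "y": 11, "z": -35, "roll": 0, "fingers": 0}, {"x": 6, "y": 11, "z": -48, "roll": 0, "fingers": 0}, {"x": 6, "y": 11, "z": -52, "roll": 0, "fingers": 0}, {"x": 6, "y": 11, "z": -52, "roll": 0, "fingers": 0}]'

```text
time_s: 4.6
ee_pos: [0.6048, 0.1777, 0.1605]
orientation: [0.799, 0.601, 0.001, -0.001]
ft_force: [0.3, -0.4, 0.4]
width: 0.006
```

```bash
python3 - <<'E'
from h import *
from station import arm
a=[]
for n,(x,y,w,h) in dict(side=(205,195,200,150),scene=(235,180,200,125)).items():
    im=arm.get_image(n);a.append(cv2.resize(im["frame"][y:y+h,x:x+w,::-1],None,fx=2.1,fy=2.1))
cv2.imwrite(f"pics/c3.png",np.vstack(a))
s=arm.observe();print(s["ee_pos"],s["ft_force"])
E
```

```text
[0.6053327  0.1778476  0.16155133] [ 0.45530537 -0.77331435 -0.24497066]
```

View pics/c3.png

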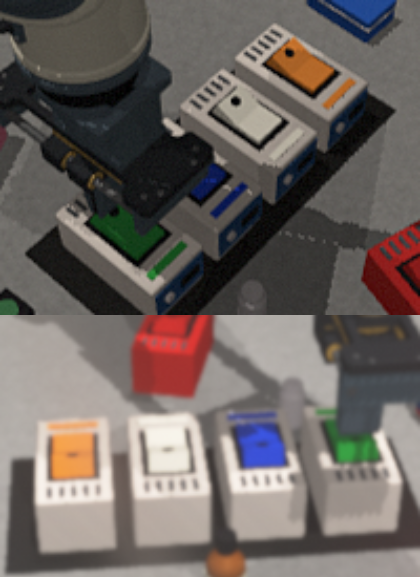

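White is off and looks like amber. The tip is over green's far half, at (355,425) in the lower picture. I'll press down.

Request:
play_rows --targets '[{"x": 0, "y": 0, "z": -3, "roll": 0, "fingers": 0}, {"x": 0, "y": 0, "z": -6, "roll": 0, "fingers": 0}, {"x": 0, "y": 0, "z": -9, "roll": 0, "fingers": 0}, {"x": 0, "y": 0, "z": -12, "roll": 0, "fingers": 0}, {"x": 0, "y": 0, "z": -15, "roll": 0, "fingers": 0}]'

```text
time_s: 5.2
ee_pos: [0.6059, 0.1778, 0.1467]
orientation: [0.799, 0.601, 0.003, 0.0]
ft_force: [0.9, -0.0, 4.0]
width: 0.004
```

Request:
play_rows --targets '[{"x": 0, "y": 0, "z": -1, "roll": 0, "fingers": 0}, {"x": 0, "y": 0, "z": -2, "roll": 0, "fingers": 0}, {"x": 0, "y": 0, "z": -3, "roll": 0, "fingers": 0}, {"x": 0, "y": 0, "z": -4, "roll": 0, "fingers": 0}, {"x": 0, "y": 0, "z": -4, "roll": 0, "fingers": 0}]'

```text
time_s: 5.7
ee_pos: [0.6058, 0.1779, 0.1426]
orientation: [0.799, 0.601, 0.003, 0.0]
ft_force: [0.3, 0.4, 1.6]
width: 0.009
```

Request:
play_rows --targets '[{"x": 0, "y": 0, "z": -0.5, "roll": 0, "fingers": 0}, {"x": 0, "y": 0, "z": -1, "roll": 0, "fingers": 0}, {"x": 0, "y": 0, "z": -1.5, "roll": 0, "fingers": 0}, {"x": 0, "y": 0, "z": -1.5, "roll": 0, "fingers": 0}]'

```text
time_s: 6.1
ee_pos: [0.6059, 0.1779, 0.1423]
orientation: [0.799, 0.601, 0.003, 0.0]
ft_force: [-4.3, -2.4, 20.4]
width: 0.005
```

The reading is 20 N at the stop. I'll lift and go over blue's far half.

Request:
play_rows --targets '[{"x": 0, "y": 0, "z": 20, "roll": 0, "fingers": 0}, {"x": 0, "y": 0, "z": 45, "roll": 0, "fingers": 0}, {"x": -12, "y": -38, "z": 45, "roll": 0, "fingers": 0}, {"x": -23, "y": -77, "z": 40, "roll": 0, "fingers": 0}, {"x": -23, "y": -77, "z": 20, "roll": 0, "fingers": 0}]'

```text
time_s: 6.6
ee_pos: [0.5822, 0.0976, 0.1635]
orientation: [0.8, 0.6, 0.003, 0.001]
ft_force: [0.9, 0.4, -0.8]
width: 0.005
```

```bash
python3 - <<'E'
from h import *
from station import arm
a=[]
for n,(x,y,w,h) in dict(side=(205,195,200,150),scene=(235,180,200,125)).items():
    im=arm.get_image(n);a.append(cv2.resize(im["frame"][y:y+h,x:x+w,::-1],None,fx=2.1,fy=2.1))
cv2.imwrite(f"pics/c4.png",np.vstack(a))
s=arm.observe();print(s["ee_pos"],s["ft_force"])
E
```

```text
[0.5813734  0.10004092 0.16055643] [-0.00804618  0.10963815  0.81022551]
```

View pics/c4.png

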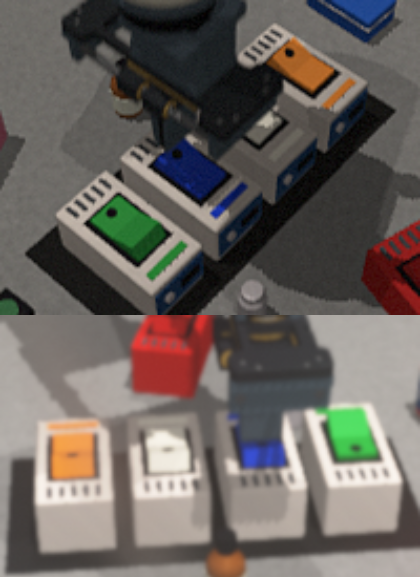

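Green is on with the near half raised. Now I'll press blue.

Request:
play_rows --targets '[{"x": 1, "y": 1, "z": -2, "roll": 0, "fingers": 0}, {"x": 1, "y": 1, "z": -5, "roll": 0, "fingers": 0}, {"x": 1, "y": 1, "z": -8, "roll": 0, "fingers": 0}, {"x": 1, "y": 1, "z": -11, "roll": 0, "fingers": 0}, {"x": 1, "y": 1, "z": -14, "roll": 0, "fingers": 0}]'

```text
time_s: 7.2
ee_pos: [0.5831, 0.1013, 0.1468]
orientation: [0.799, 0.601, 0.002, -0.0]
ft_force: [1.9, -0.5, 2.6]
width: 0.001
```

Request:
play_rows --targets '[{"x": 0, "y": 0, "z": -1, "roll": 0, "fingers": 0}, {"x": 0, "y": 0, "z": -2, "roll": 0, "fingers": 0}, {"x": 0, "y": 0, "z": -3, "roll": 0, "fingers": 0}, {"x": 0, "y": 0, "z": -4, "roll": 0, "fingers": 0}, {"x": 0, "y": 0, "z": -4, "roll": 0, "fingers": 0}]'

```text
time_s: 7.7
ee_pos: [0.583, 0.1013, 0.1427]
orientation: [0.799, 0.601, 0.002, -0.0]
ft_force: [1.0, -0.2, 2.1]
width: 0.008
```

Request:
play_rows --targets '[{"x": 0, "y": 0, "z": -0.5, "roll": 0, "fingers": 0}, {"x": 0, "y": 0, "z": -1, "roll": 0, "fingers": 0}, {"x": 0, "y": 0, "z": -1.5, "roll": 0, "fingers": 0}, {"x": 0, "y": 0, "z": -1.5, "roll": 0, "fingers": 0}]'

```text
time_s: 8.1
ee_pos: [0.5831, 0.1013, 0.1423]
orientation: [0.799, 0.601, 0.002, -0.0]
ft_force: [-4.2, -1.2, 20.4]
width: 0.004
```

Blue reached its stop at 20 N. I'll lift straight up, then back off to the right so the cameras have a clear view.

Request:
play_rows --targets '[{"x": 0, "y": 0, "z": 20, "roll": 0, "fingers": 0}, {"x": 0, "y": 0, "z": 60, "roll": 0, "fingers": 0}, {"x": 0, "y": 0, "z": 105, "roll": 0, "fingers": 0}, {"x": 0, "y": 0, "z": 150, "roll": 0, "fingers": 0}, {"x": -20, "y": -40, "z": 170, "roll": 0, "fingers": 0}]'

```text
time_s: 8.6
ee_pos: [0.5651, 0.0635, 0.3161]
orientation: [0.798, 0.602, 0.005, 0.001]
ft_force: [1.6, -1.9, 0.3]
width: 0.002
```

Request:
play_rows --targets '[{"x": -10, "y": -45, "z": 0, "roll": 0, "fingers": 0}, {"x": -20, "y": -90, "z": 0, "roll": 0, "fingers": 0}, {"x": -30, "y": -135, "z": 0, "roll": 0, "fingers": 0}, {"x": -40, "y": -180, "z": 0, "roll": 0, "fingers": 0}, {"x": -50, "y": -220, "z": 0, "roll": 0, "fingers": 0}]'

```text
time_s: 9.1
ee_pos: [0.514, -0.1582, 0.3159]
orientation: [0.798, 0.602, 0.005, 0.001]
ft_force: [1.3, 0.1, -0.4]
width: 0.005
```

Request:
play_rows --targets '[{"x": 0, "y": 0, "z": 0, "roll": 0, "fingers": 0}, {"x": 0, "y": 0, "z": 0, "roll": 0, "fingers": 0}]'

```text
time_s: 9.3
ee_pos: [0.5134, -0.1587, 0.3156]
orientation: [0.799, 0.601, 0.005, 0.0]
ft_force: [-0.2, -0.2, 0.5]
width: 0.003
```

```bash
python3 - <<'E'
from h import *
from station import arm
d0=pickle.load(open("d0.pkl","rb"));a=[]
piv=dict(amber=(.5212,-.0475),white=(.5435,.030),blue=(.5653,.106),green=(.588,.1835))
X=np.array([.9605,-.2782]);Y=np.array([.2782,.9605])
for n,(x,y,w,h) in dict(side=(205,195,200,150),scene=(235,180,200,125)).items():
    im=arm.get_image(n);a.append(cv2.resize(im["frame"][y:y+h,x:x+w,::-1],None,fx=2.1,fy=2.1))
    cv2.imwrite(f"pics/{n}5.png",im["frame"][:,:,::-1])
    for t,I in(("start",d0[n]),("now",im)):
        P=pts(I).reshape(-1,3)
        for c,p in piv.items():
            e=P[:,:2]-p;u=e@X;v=e@Y
            f=lambda lo,hi:np.nanmedian(P[(abs(v)<12e-3)&(u>lo)&(u<hi)&(P[:,2]>.03),2])*1000
            print(n,t,c,"near z %.1f far z %.1f"%(f(-.024,-.014),f(.014,.024)))
cv2.imwrite("pics/c5.png",np.vstack(a))
s=arm.observe();print(s["ee_pos"],s["ft_force"],s["time_s"])
E
```

```text
side start amber near z 65.3 far z 74.2
side start white near z 72.6 far z 66.0
side start blue near z 65.7 far z 73.1
side start green near z 65.5 far z 73.4
side now amber near z 65.1 far z 73.4
side now white near z 65.2 far z 73.4
side now blue near z 73.1 far z 65.5
side now green near z 73.6 far z 65.2
scene start amber near z 64.4 far z 72.3
scene start white near z 71.9 far z 65.0
scene start blue near z 64.9 far z 72.0
scene start green near z 65.0 far z 72.4
scene now amber near z 64.0 far z 72.6
scene now white near z 64.3 far z 72.3
scene now blue near z 72.6 far z 64.7
scene now green near z 72.6 far z 64.4
[ 0.51393233 -0.15733342  0.31566722] [ 0.4247031   0.33594866 -0.67032985] 9.4
```

View pics/c5.png

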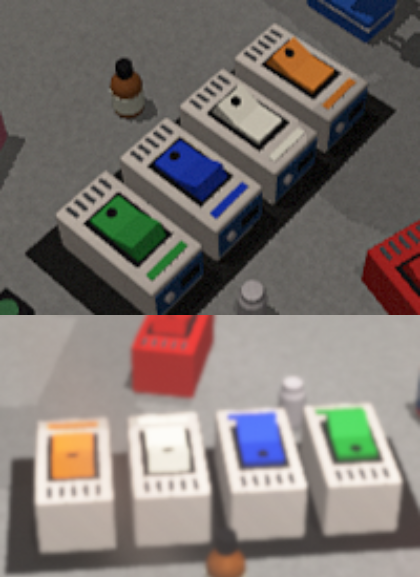

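View pics/scene5.png

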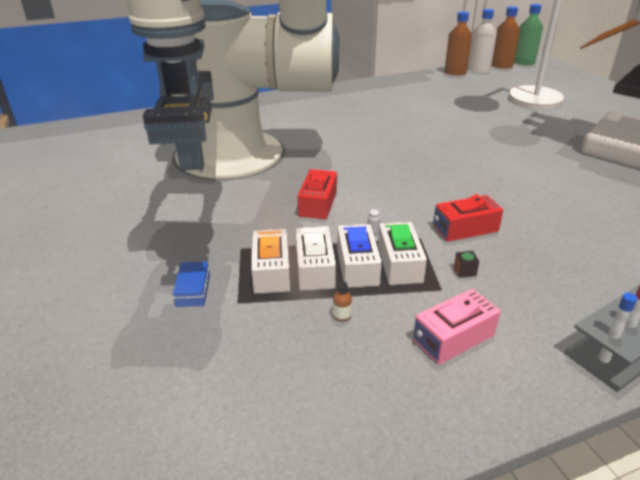

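The pictures and depth agree. White and amber are fully off, green and blue fully on, the modules and bystanders are at the same pixels as at the start, and the arm is clear and still. I'll hand it in.

```bash
python3 -c "
from station import arm
print(arm.close_job())"
```

```text
the job is handed in; nothing more can be done
None
```

The light is changed over to blue fluorescence. With closed fingertips I pressed white off, then green (fan) on, then blue (lamp) on. Each went down to its stop, where the force rose to 20–24 N with the fingertips at 64 mm, the height expected.

- **Rockers:** in the last images from both fixed cameras, the down halves read about 64–65 mm and the raised halves about 72–74 mm. That puts white off, green on and blue on, with amber still off.
- **Surroundings:** by eye against the start pictures, the modules, bystanders and red and pink look-alikes had not moved.
- **Arm:** it finished still and clear, with the fingertips about 0.24 m above the bench and force readings under 1 N, at 9.4 s on the clock.

No check failed. The only disagreement was about 2 mm between the camera estimates of the rocker positions, within the stated calibration. The hand-in gave no verdict.

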